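# Snap a fork gauge onto its bench hook

## Robot

A 6-joint arm with a two-finger parallel gripper is mounted at the origin on a cart in front of the work surface, level with it; the furniture and walls round the work are solid. World frame = base frame: x ahead of the robot, y to its left, z up, the work surface at z = 0. Lengths are in m, angles in rad, forces in N, time in s.
With the tool pointing down it reaches from about 0.275 to 0.75 m from the base axis. Payload 10.2 kg.
Tool frame: the origin (TCP) lies at the very end of the fingers, on their centre line; the grasp point (between the pads) lies 19 mm behind it (bot.pinch_z is the distance from the TCP to the grasp point, in m); z points along the fingers, y is the line along which they close (so a half turn about z gives the same grasp; the last joint's range is limited). The gripper opens to 85 mm and grips with 20 to 120 N. Pads are 22 mm wide; open, the fingers measure 114 mm over their backs; the gripper's body (76 mm by 85 mm) begins 54 mm behind the grasp point. The pads swing forward as they close: fully open they stand 13 mm farther back than shut.
Start: joints at [0.972, 0.313, 1.498, -0, 1.331, -0.223], TCP at [0.193, 0.488, 0.231] pointing down, gripper open.
Joint ranges: [-2.94, 2.94], [-0.97, 2.17], [0.19, 2.56], [-1.23, 4.37], [0.02, 3.11], [-2.88, 2.88]. Speed limits (rad/s): [2.39, 2.39, 3.01, 3.14, 3.14, 3.14].

## Interface

Orientations are given as a unit quaternion [w, x, y, z].
In Python, from rig import monitor, viewer, order, bot gives the robot as it stands.
- The arm moves only by the tool drive_tool, never from a script. Its argument "plan" is a list of rows, each a list of 3 entries, a list of its own where there are three numbers: the opening, from 0 (shut) to 1 (fully open), then the shift along the tool's x, y, z in units of 7.5 cm (1.0 is 7.5 cm), then the turn, a rotation vector about the tool's x, y, z in units of pi/2 rad (1.0 is pi/2 rad). In form: [[fingers, [dx, dy, dz], [ax, ay, az]], ...]. A call has exactly 10 rows; each row shifts and turns the commanded pose from where the row before left it, along the tool's axes as they then stand; what a row does not reach is not made up. A row lasts 1/10 s, in which the tool goes at most 50 mm and 8.59 degrees, less where a joint would pass 70% of its speed; a pose out of reach is approached as far as the arm can. A call with a number of a shift or a turn outside -1 to 1 is refused whole. A call with a gripper value outside its range is refused whole. The fingers move at their own pace and stop on an object; "newtons" is the grip in N (left out, the last holds). Time passes only in rows, so rows that do not move let the fingers close, or fill a call up. It gives the time, the measured TCP pose, the force, the opening and the grip force at its end, in the units of the state.
- monitor.read_state(): the state, without advancing time (a new reading comes with each control period).
- viewer.camera(name): name is "side" or "top" or "wrist"; returns a dict with "img" (384x512x3 uint8, red, green, blue), "fovy" (degrees; the focal length in pixels is half the picture's height over the tangent of half this angle, whatever the lens; pixels are square), "cx", "cy" (the principal point, pixels), "pose" (4x4, takes a point from camera to world coordinates); the wrist camera has in their place "mount" (4x4, takes a point from camera to tool coordinates, whose origin is the TCP and whose axes are the flange's). Camera axes: x right, y up, looking along -z (the intrinsics and any distortion apply to the point x, -y, -z); pixel columns grow to the right and rows downward; lengths in m; the calibration is good to about 2 mm. The wrist camera is an equidistant fisheye: a pixel r from the principal point sees the ray r / f radians off the axis. A picture is of the moment at which its call begins: read the wrist's pose just before it. There is no depth.
- order.finish_job(): hands the job in; it is judged then, once.
The state is a dict: "time": time; "q": joint angles; "dq": joint speeds; "joint_torque": joint torques, N m; "position": TCP position; "ee_rot": TCP orientation; "force": force on the tool from outside, world axes, zero at the start; "torque": the same for the moment, N m; "grip_width": opening from 0.0 (shut) to 1.0 (fully open); "grasp_force": force on a finger pad.
Only numpy, scipy, OpenCV 4.12 (cv2) and the standard library are available. Lean on these libraries where they do the work, as an engineer would, in place of code of your own. Each camera call takes 0.05 s, during which the arm holds its last target. There are 200 camera calls.

## Task

Pick up the fork gauge from the bench and hang it by its eye on the snap hook of the stand: push the end of the eye down against the sprung gate, by feel and gently so that the light hook is not strained, until it has passed inside and the gate has snapped shut behind it, then let go so that the gauge hangs still in the hook. Leave the jar, the bottle and the battery pack where they are.

Things in the scene. Friction and masses are not known exactly. Their poses are not given: they have to be found in the camera images.
- stand: Fixed stand: grey base plate 130x96x10 mm, 14 mm post 85 mm towards +x of the origin, 268 mm high; clamped on it an arm with a steel snap hook whose mouth faces up. Origin on the bench under the loop's middle; z up, the loop lies in its x-z plane. The arm is clamped anywhere within 30 mm above or below nominal height, not measured. Free space below the loop and on its -x side. Over 10 N bends it.
- hook_bowl (a point): Nominal inner bottom of the hook's bowl: x 0, y 0, z 178 mm in the stand's frame (fixed to the stand; the real hook is up to 30 mm higher or lower). The hook is 6 mm round wire; the bowl is a half circle, centreline radius 17 mm, open upward, rigid. Side +x is the shank with the gate's hinge, side -x is the free nose.
- hook_nose (a point): Nominal top of the hook's free nose: x -19, y 0, z 218 mm in the stand's frame (fixed to the stand; the real nose is up to 30 mm higher or lower). The 6 mm nose wire rises with its centre at x -17 to -16 mm (z 192 to 204) and leans out to x -19 at its rounded top, 5 mm above the top of the shut gate.
- gate (a joint): Sprung gate, a 5 mm round bar 27 mm long hinged on the shank (stand x +17, z 210 mm nominal), end just inside the nose. Rad: 0 = shut, level; grows to 1.3 as pushed down into the loop. Pushing near the nose end takes about 2 N at first, 3 to 4 N later; a 6 mm bar beside the nose slips past it after 18 to 28 mm of travel; the force drops and the gate snaps shut above it. Rigid bowl 7-10 mm below.
- gauge: Loose fork gauge lying flat, 122 mm long, 0.06 to 0.13 kg: grey ribbed grip 50 (x) x 22 (y) x 14 mm high, steel eye at +x, two-pronged fork 31 mm wide at -x. Origin under the grip's middle, z up. The eye is a loop of 6 mm round bar at z 7 mm; its hole runs x 31 to 53, y -7 to 7 mm. The nose goes up through this hole: far end bar inside the hook, grip outside on the hook's -x side.
- eye_end (a point): Centre of the far end bar of the gauge's eye (x = 56, y = 0, z = 7 mm in the gauge's frame): the bar that is pushed past the gate and from which the gauge finally hangs.
- jar: Bystander: a small white jar with an orange lid, 46 mm wide, 50 mm high; origin at the middle of its underside. Leave it.
- bottle: Bystander: a white squeeze bottle with a pointed nozzle, 36 mm wide, 123 mm high; origin at the middle of its underside. Leave it.
- pack: Bystander: a blue battery pack, 43 x 57 mm, 72 mm high; origin at the middle of its underside. Leave it.
Things that resemble listed ones, but are neither listed nor needed, are in the scene too. There is more than one size of the gauge; the one meant has the size given above.

How it is judged:
On the way, in this order (a step that is already met when the one before it is completed fails the run):
1. the held gauge is lifted off the bench (height (world z) of eye_end above 0.1 m and contact force between gauge and the fingers above 0.5 N), for 0.2 s.
2. the gate is pushed open by the eye of the held gauge (value of joint gate above 0.35 rad and contact force between gauge and stand above 0.5 N and contact force between gauge and the fingers above 0.5 N), for 0.05 s.
At the end, for the whole second after the job is handed in: The gauge hangs still, eye uppermost and within 0.28 rad of upright, its eye's end bar inside the hook's loop under the gate: within 10 mm (stand x) and 12 mm (y) of the loop's middle, 142 to 220 mm above the bench; slower than 0.1 m/s; gate below 0.12 rad (z of eye_end in the frame of stand between 0.142 and 0.22 m and x of eye_end in the frame of stand between -0.01 and 0.01 m and y of eye_end in the frame of stand between -0.012 and 0.012 m and angle between gauge's own x axis and vertical below 0.28 rad and value of joint gate below 0.12 rad and linear speed of gauge below 0.1 m/s); the robot touches nothing.
It fails at once if the held gauge presses on the hook or its stand with more than 10 N (contact force between gauge and stand above 10 N and contact force between gauge and the fingers above 0.5 N).
It fails at once if the hook or its stand is strained by the robot (more than 10 N) (contact force between the arm and stand above 10 N).
It fails at once if the jar is moved more than 30 mm (distance of jar from where it was at the start of the episode above 0.03 m).
It fails at once if the bottle is moved more than 30 mm or tipped over (distance of bottle from where it was at the start of the episode above 0.03 m or angle between bottle's own z axis and vertical above 0.5 rad).
It fails at once if the battery pack is moved more than 30 mm (distance of pack from where it was at the start of the episode above 0.03 m).
It also fails if it takes over 69 s, if anything falls off the work surface, if the arm or the gripper's body presses on something with over 40 N, if the wrist force passes 120 N, or if a joint passes its speed limit or range.

## Working session

There is one attempt and no reset: what is moved stays moved. The work goes in short steps, Python scripts to look and compute and a tool call to move; the robot and the scene stay as the last step left them, time stands still between calls to the robot, and variables do not carry over. Pictures are saved under pics/ and viewed, at most 11 in all, crops included, and the job is handed in when it is done.

Besides the shell and the picture viewer there is one more tool, called after "Request:" by a JSON object that holds its "api" and its "payload". drive_tool: Moves the arm, as the interface text tells. Its arguments: {"type":"object","properties":{"plan":{"type":"array"},"newtons":{"type":"number"}},"required":["plan"]}

```bash
ls; mkdir -p pics; python3 - <<'E'
from rig import monitor, viewer, order, bot
import cv2,numpy as np
for n in("side","top"):
    c=viewer.camera(n); cv2.imwrite(f"pics/{n}0.png",cv2.resize(c["img"][:,:,::-1],(800,600),interpolation=cv2.INTER_CUBIC)); 
    print(n,c["fovy"],c["cx"],c["cy"],np.round(c["pose"],4).tolist())
s=monitor.read_state();print(s)
print([a for a in dir(bot) if a[0]!='_'])
E
```

```text
pics
side 51.14251478231578 257.4929423119138 202.95137251255522 [[0.9676, 0.1196, -0.2223, 0.3201], [-0.2517, 0.5229, -0.8144, -0.9367], [0.0189, 0.844, 0.536, 0.7451], [0.0, 0.0, 0.0, 1.0]]
top 45.93289150183177 258.69103791317104 196.17125328772175 [[0.0294, 0.9982, -0.0528, 0.4998], [-0.9994, 0.0304, 0.017, -0.0228], [0.0186, 0.0522, 0.9985, 1.5483], [0.0, 0.0, 0.0, 1.0]]
{'time': 0.1, 'q': array([ 9.71561306e-01,  3.13393331e-01,  1.49835173e+00,  2.72592657e-05,
        1.33099671e+00, -2.23407789e-01]), 'dq': array([ 0.00212957, -0.00045507, -0.00195822,  0.00098946, -0.00133116,
       -0.00125045]), 'joint_torque': array([ 3.98028729e-03, -4.12903976e+01, -2.60142356e+01, -1.33285057e-04,
        2.96532919e-03,  3.61545290e-05]), 'position': array([0.19257625, 0.48816417, 0.2307962 ]), 'ee_rot': array([-2.41855319e-04,  1.86812805e-01,  9.82395361e-01, -5.21346469e-04]), 'force': array([ 0.48872467,  0.92118776, -0.0125778 ]), 'torque': array([ 0.02270792, -0.02857476,  0.00122526]), 'grasp_force': 0.0, 'grip_width': 1.0016184151962444}
['IKError', 'pinch_z']
```

View pics/side0.png

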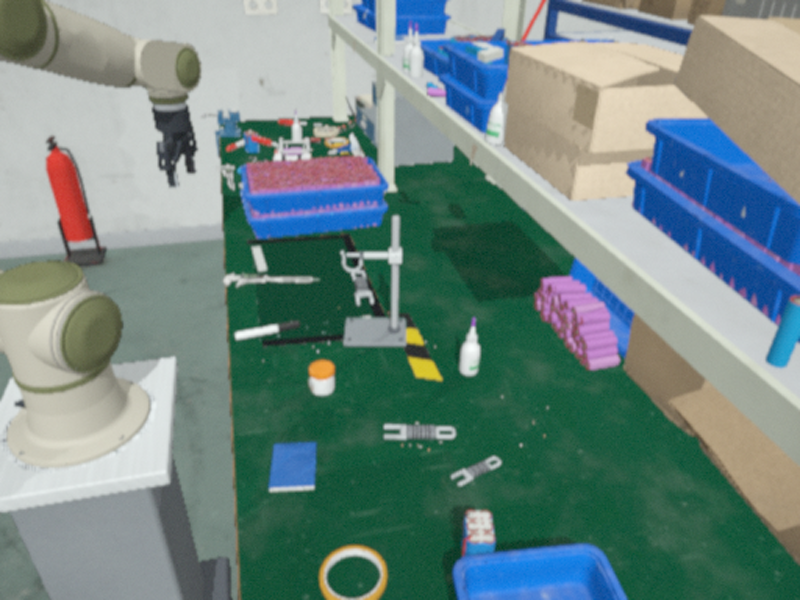

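View pics/top0.png

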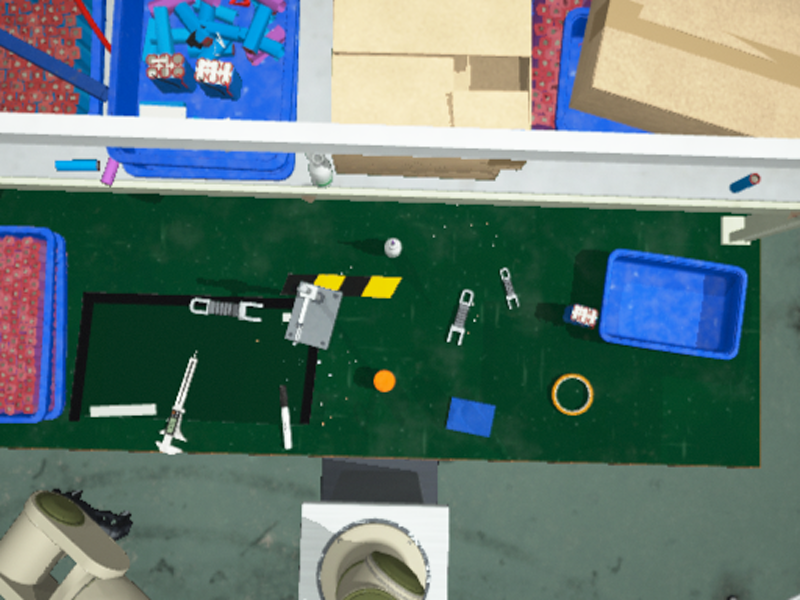

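Side/top views: three gauge-like items in the top view (800-px scale), A (227,308), B (461,316) and C (509,287). The stand base is at (313,316), with its hook near (285,317). I'll measure the three lengths and the stand.

```bash
cat > h.py <<'E'
from rig import monitor, viewer, order, bot
import cv2,numpy as np
from scipy.spatial.transform import Rotation as R
def quat(q): return R.from_quat([q[1],q[2],q[3],q[0]]).as_matrix()
def ray(c,u,v,pose=None):
    f=c["img"].shape[0]/2/np.tan(np.radians(c["fovy"])/2)
    x,y=(u-c["cx"]),(v-c["cy"])
    if pose is None: P=c["pose"]; d=np.array([x/f,-y/f,-1.])
    else:
        P=pose; r=np.hypot(x,y)+1e-9; t=r/f
        d=np.array([np.sin(t)*x/r,-np.sin(t)*y/r,-np.cos(t)])
    return P[:3,3],P[:3,:3]@d
def onplane(c,u,v,z,pose=None):
    o,d=ray(c,u,v,pose); return o+d*(z-o[2])/d[2]
def proj(c,p,pose=None):
    f=c["img"].shape[0]/2/np.tan(np.radians(c["fovy"])/2)
    P=c["pose"] if pose is None else pose
    q=P[:3,:3].T@(np.asarray(p)-P[:3,3]); x,y,z=q[0],-q[1],-q[2]
    if pose is None: return c["cx"]+f*x/z,c["cy"]+f*y/z
    r=np.hypot(x,y)+1e-12; t=np.arctan2(r,z); return c["cx"]+f*t*x/r,c["cy"]+f*t*y/r
def cross(c1,a,c2,b,p1=None,p2=None):
    o1,d1=ray(c1,*a,p1);o2,d2=ray(c2,*b,p2)
    s=np.linalg.lstsq(np.c_[d1,-d2],o2-o1,rcond=None)[0]
    return (o1+d1*s[0]+o2+d2*s[1])/2, np.linalg.norm(o1+d1*s[0]-o2-d2*s[1])
def wrist():
    s=monitor.read_state();c=viewer.camera("wrist")
    T=np.eye(4);T[:3,:3]=quat(s["ee_rot"]);T[:3,3]=s["position"]
    return c,T@c["mount"],s
E
python3 - <<'E'
from h import *
c=viewer.camera("top");k=.64
g=c["img"]
hsv=cv2.cvtColor(g,cv2.COLOR_RGB2HSV)
for n,(x,y,w) in dict(A=(227,308,38),B=(461,316,32),C=(509,287,24)).items():
    x,y,w=int(x*k),int(y*k),int(w*k)
    m=((hsv[...,1]<90)&(hsv[...,2]>70)).astype(np.uint8)
    z=np.zeros_like(m);z[y-w:y+w,x-w:x+w]=m[y-w:y+w,x-w:x+w]
    nl,l,st,ce=cv2.connectedComponentsWithStats(z,connectivity=8);i=1+st[1:,4].argmax()
    v,u=np.where(l==i);P=np.array([onplane(c,a,b,.008)for a,b in zip(u,v)])[:,:2]
    r=cv2.minAreaRect(P.astype(np.float32)*1000);print(n,len(u),np.round(r[0]),np.round(r[1]),r[2],np.round(P.mean(0),3))
# stand corners in top (800px): base plate
for p in [(302,281),(341,290),(325,349),(286,340)]: print(np.round(onplane(c,p[0]*k,p[1]*k,.01),3))
s=viewer.camera("side")
a=c["img"][175:230,170:225][:,:,::-1];b=s["img"][130:225,200:275][:,:,::-1]
d=c["img"][155:230,270:345][:,:,::-1]
H=lambda i,f:cv2.resize(i,None,fx=f,fy=f,interpolation=cv2.INTER_CUBIC)
A=H(a,5);B=H(b,6);D=H(d,4)
o=np.zeros((600,800,3),np.uint8);o[:275,:275]=A;o[290:590,:300]=D;o[:570,320:770]=B
cv2.imwrite("pics/crop1.png",o)
E
```

```text
A 373 [565. 338.] [159.  42.] 86.96424865722656 [0.566 0.338]
B 239 [ 564. -174.] [ 33. 122.] 73.74470520019531 [ 0.565 -0.173]
C 136 [ 631. -277.] [90. 24.] 15.331201553344727 [ 0.63  -0.276]
[0.63  0.175 0.01 ]
[0.613 0.089 0.01 ]
[0.484 0.12  0.01 ]
[0.501 0.205 0.01 ]
```

View pics/crop1.png

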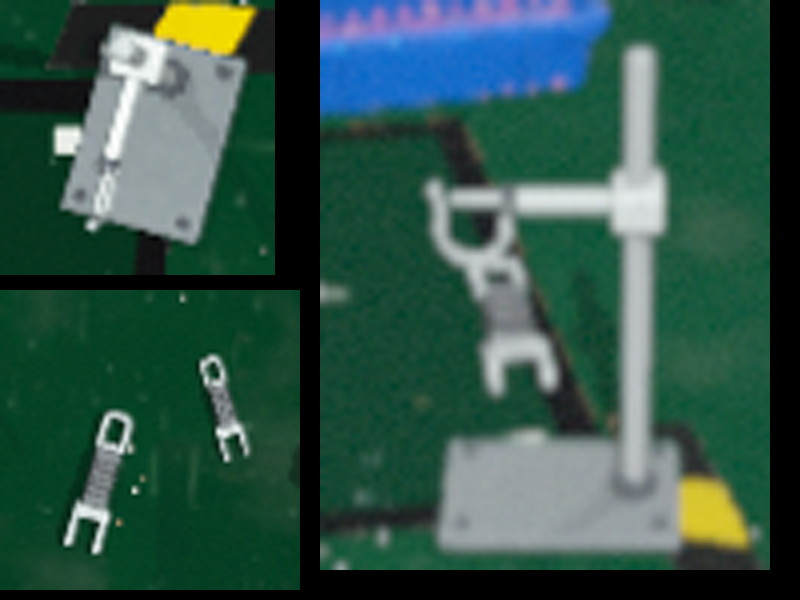

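Crop: B at 122x33 mm fits the gauge meant. A is 159 mm (too long) and C is 90 mm (too short). B's eye is at the top end (+x), yaw about -16°. Next I'll measure the stand and hook, and plan the approach.

```bash
cat >> h.py <<'E'
def plan(tgt,Rt=None):
    s=monitor.read_state();M=quat(s["ee_rot"])
    d=M.T@(np.array(tgt)-s["position"]);print("shift units",np.round(d/.075,3),"mm",np.round(d*1000,1))
    if Rt is not None: print("turn units",np.round(R.from_matrix(M.T@Rt).as_rotvec()/(np.pi/2),3))
def Rdown(yaw,tilt=0): # tool x=-gauge x, tilt: eye up by tilt
    y=np.radians(yaw);M=np.array([[-np.cos(y),-np.sin(y),0],[-np.sin(y),np.cos(y),0],[0,0,-1]]).astype(float)
    return M@R.from_euler('y',np.radians(tilt)).as_matrix()
E
python3 - <<'E'
from h import *
t=viewer.camera("top");s=viewer.camera("side")
post=onplane(t,170+172/5,175+78/5,.01);print("post top/side",post,onplane(s,252.3,210.8,.01))
print("posttop",cross(t,(170+118/5,175+42/5),s,(200+320/6,130+48/6)))
nose=cross(t,(170+92/5,175+225/5),s,(200+113/6,130+183/6));print("nose",nose)
for z in(.19,.22,.25):print(z,onplane(t,188.4,220,z),onplane(s,218.8,160.5,z))
plan([.566,-.175,.15],Rdown(-16.3))
E
```

```text
post top/side [0.5944278  0.13578523 0.01      ] [0.59593899 0.13704825 0.01      ]
posttop (array([0.59743976, 0.14054601, 0.26764766]), np.float64(0.0012233139605412522))
nose (array([0.49406465, 0.16115152, 0.1942634 ]), np.float64(0.0001065165233132972))
0.19 [0.49399386 0.16174006 0.19      ] [0.49536367 0.16965859 0.19      ]
0.22 [0.49412274 0.15766373 0.22      ] [0.48588998 0.10986703 0.22      ]
0.25 [0.49425162 0.1535874  0.25      ] [0.4764163  0.05007547 0.25      ]
shift units [-7.877 -6.399  1.083] mm [-590.8 -479.9   81.3]
turn units [-0.    -0.    -0.058]
```

Request:
{"api": "drive_tool", "payload": {"plan": [[1,[-0.39,-0.32,0],[0,0,0]],[1,[-0.39,-0.32,0],[0,0,0]],[1,[-0.39,-0.32,0],[0,0,0]],[1,[-0.39,-0.32,0],[0,0,0]],[1,[-0.39,-0.32,0],[0,0,0]],[1,[-0.39,-0.32,0],[0,0,0]],[1,[-0.39,-0.32,0],[0,0,0]],[1,[-0.39,-0.32,0],[0,0,0]],[1,[-0.39,-0.32,0],[0,0,0]],[1,[-0.39,-0.32,0],[0,0,0]]]}}

```text
time: 1.3
position: [0.3772, 0.1563, 0.2314]
ee_rot: [0.0, 0.187, 0.982, 0.0]
force: [1.4, -0.4, 0.1]
grip_width: 0.998
grasp_force: 0.0
```

Request:
{"api": "drive_tool", "payload": {"plan": [[1,[-0.39,-0.32,0],[0,0,0]],[1,[-0.39,-0.32,0],[0,0,0]],[1,[-0.39,-0.32,0],[0,0,0]],[1,[-0.39,-0.32,0],[0,0,0]],[1,[-0.39,-0.32,0],[0,0,0]],[1,[-0.39,-0.32,0.2],[0,0,0]],[1,[-0.39,-0.32,0.3],[0,0,0]],[1,[-0.39,-0.32,0.3],[0,0,0]],[1,[-0.39,-0.32,0.28],[0,0,-0.058]],[1,[0,0,0],[0,0,0]]]}}

```text
time: 2.3
position: [0.5422, -0.1427, 0.1467]
ee_rot: [-0.002, 0.142, 0.99, 0.001]
force: [-0.0, 0.6, 0.4]
grip_width: 1.0
grasp_force: 0.0
```

```bash
python3 - <<'E'
from h import *
c,P,s=wrist();print(s["position"],c["fovy"],c["cx"],c["cy"]);print(np.round(c["mount"],3))
cv2.imwrite("pics/w1.png",c["img"][:,:,::-1])
plan([.566,-.175,.15],Rdown(-16.3))
y=np.radians(-16.3)
for n,g in dict(o=(0,0,14),eye=(56,0,7),fork=(-60,0,7)).items():
    x=.566+(g[0]*np.cos(y)-g[1]*np.sin(y))/1e3;yy=-.175+(g[0]*np.sin(y)+g[1]*np.cos(y))/1e3
    print(n,np.round(proj(c,[x,yy,g[2]/1e3],P)))
E
```

```text
[ 0.54220788 -0.14272235  0.14672794] 65.70646984690485 259.60440589956755 191.4114331064386
[[-0.     0.963  0.271  0.069]
 [ 1.     0.     0.     0.001]
 [ 0.     0.271 -0.963 -0.143]
 [ 0.     0.     0.     1.   ]]
shift units [-0.435 -0.344 -0.022] mm [-32.6 -25.8  -1.7]
turn units [ 0.    -0.002 -0.002]
o [234. 214.]
eye [237. 261.]
fork [234. 153.]
```

View pics/w1.png

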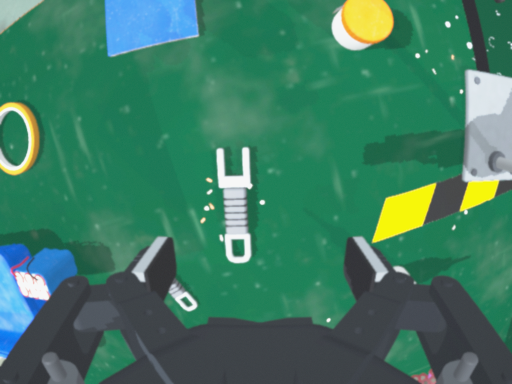

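The wrist view confirms gauge B: grip at (235,209), eye end at (237,260), fork at the top, as predicted. I'll go down onto it.

Request:
{"api": "drive_tool", "payload": {"plan": [[1,[-0.22,-0.17,0],[0,0,0]],[1,[-0.21,-0.17,0.2],[0,0,0]],[1,[0,0,0.5],[0,0,0]],[1,[0,0,0.5],[0,0,0]],[1,[0,0,0.4],[0,0,0]],[1,[0,0,0.2],[0,0,0]],[1,[0,0,0.08],[0,0,0]],[1,[0,0,0],[0,0,0]],[0.4,[0,0,0],[0,0,0]],[0.4,[0,0,0],[0,0,0]]], "newtons": 60}}

```text
time: 3.35
position: [0.5668, -0.1736, 0.0107]
ee_rot: [0.001, 0.142, 0.99, -0.0]
force: [0.1, -0.5, -0.2]
grip_width: 0.69
grasp_force: 0.0
```

```bash
python3 - <<'E'
from h import *
c,P,s=wrist();print(s["position"])
cv2.imwrite("pics/w2.png",c["img"][:,:,::-1])
plan([.566,-.175,.002],Rdown(-16.3))
E
```

```text
[ 0.5667967  -0.17358552  0.01074665]
shift units [ 0.003 -0.021  0.113] mm [ 0.2 -1.6  8.5]
turn units [-0.     0.001 -0.   ]
```

View pics/w2.png

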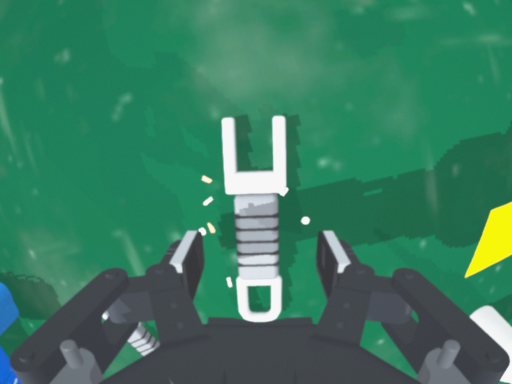

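The gauge is centred between the fingers (grip spans rows 195–278, column 257). I'll go down and close.

Request:
{"api": "drive_tool", "payload": {"plan": [[0.4,[0,-0.01,0.07],[0,0,0]],[0.4,[0,0,0.04],[0,0,0]],[0.4,[0,0,0],[0,0,0]],[0,[0,0,0],[0,0,0]],[0,[0,0,0],[0,0,0]],[0,[0,0,0],[0,0,0]],[0,[0,0,0],[0,0,0]],[0,[0,0,0],[0,0,0]],[0,[0,0,0],[0,0,0]],[0,[0,0,0],[0,0,0]]], "newtons": 60}}

```text
time: 4.4
position: [0.566, -0.1741, 0.0012]
ee_rot: [0.0, 0.142, 0.99, -0.0]
force: [0.5, -0.5, 2.4]
grip_width: 0.24
grasp_force: 59.2
```

Request:
{"api": "drive_tool", "payload": {"plan": [[0,[0,0,-0.2],[0,0,0]],[0,[0,0,-0.4],[0,0,0]],[0,[0,0,-0.5],[0,0,0]],[0,[0,0,-0.5],[0,0,0]],[0,[0,0,-0.5],[0,0,0]],[0,[0,0,-0.5],[0,0,0]],[0,[0,0,-0.4],[0,0,0]],[0,[0,0,-0.3],[0,0,0]],[0,[0,0,0],[0,0,0]],[0,[0,0,0],[0,0,0]]]}}

```text
time: 5.4
position: [0.5656, -0.1739, 0.2484]
ee_rot: [-0.0, 0.142, 0.99, 0.0]
force: [0.7, 0.3, -1.5]
grip_width: 0.238
grasp_force: 59.0
```

```bash
cat >> h.py <<'E'
O=np.array([.513,.157,0]);YAW=-12.7
ys=np.radians(YAW);S=np.array([[np.cos(ys),-np.sin(ys),0],[np.sin(ys),np.cos(ys),0],[0,0,1]])
EYE=np.array([-.056,0,-.006])   # eye bar in tool frame
def eye_stand():
    s=monitor.read_state();e=s["position"]+quat(s["ee_rot"])@EYE
    return S.T@(e-O)
def plan_eye(xs,tilt):
    Rt=Rdown(YAW,tilt);t=O+S@np.array(xs)-Rt@EYE;print("tcp",np.round(t,4));plan(t,Rt)
E
python3 - <<'E'
from h import *
for tl in(0,30,-30):plan_eye([-.008,0,.235],tl)
print(Rdown(YAW,30)@EYE, Rdown(YAW,0)@EYE)
plan([.40,.185,.24],Rdown(YAW))
E
```

```text
tcp [0.4506 0.1711 0.229 ]
shift units [2.763 3.983 0.26 ] mm [207.2 298.7  19.5]
turn units [ 0.   -0.   -0.04]
tcp [0.455  0.1701 0.2578]
shift units [ 2.704  3.987 -0.124] mm [202.8 299.   -9.3]
turn units [ 0.011  0.333 -0.039]
tcp [0.4608 0.1688 0.2018]
shift units [2.623 3.992 0.623] mm [196.8 299.4  46.7]
turn units [-0.01  -0.333 -0.039]
[ 0.05023751 -0.01132151 -0.02280385] [ 0.05462993 -0.01231139  0.006     ]
shift units [3.463 3.972 0.114] mm [259.7 297.9   8.5]
turn units [ 0.   -0.   -0.04]
```

Request:
{"api": "drive_tool", "payload": {"plan": [[0,[0.25,0.2,0],[0,0,0]],[0,[0.4,0.45,0],[0,0,0]],[0,[0.4,0.48,0],[0,0,0]],[0,[0.4,0.48,0],[0,0,0]],[0,[0.4,0.48,0],[0,0,0]],[0,[0.4,0.48,0],[0,0,0]],[0,[0.4,0.48,0],[0,0,0]],[0,[0.4,0.48,0],[0,0,0]],[0,[0.4,0.43,0],[0,0,-0.04]],[0,[0,0,0],[0,0,0]]]}}

```text
time: 6.4
position: [0.3981, 0.187, 0.2475]
ee_rot: [-0.001, 0.107, 0.994, 0.0]
force: [-0.5, 0.3, -0.8]
grip_width: 0.237
grasp_force: 59.0
```

Request:
{"api": "drive_tool", "payload": {"plan": [[0,[0,0,0],[0,-0.08,0]],[0,[0,0,0],[0,-0.085,0]],[0,[0,0,0],[0,-0.085,0]],[0,[0,0,0],[0,-0.083,0]],[0,[0,0,0],[0,0,0]],[0,[0,0,0],[0,0,0]],[0,[0,0,0],[0,0,0]],[0,[0,0,0],[0,0,0]],[0,[0,0,0],[0,0,0]],[0,[0,0,0],[0,0,0]]]}}

```text
time: 7.4
position: [0.4012, 0.1835, 0.2485]
ee_rot: [0.257, 0.107, 0.96, -0.029]
force: [-1.4, -0.6, -1.1]
grip_width: 0.239
grasp_force: 59.0
```

```bash
python3 - <<'E'
from h import *
c,P,s=wrist();print(s["position"],s["force"],eye_stand())
cv2.imwrite("pics/w3.png",cv2.resize(c["img"][:,:,::-1],(800,600),interpolation=cv2.INTER_CUBIC))
for n,p in dict(nose=(-.019,0,.194),gate=(-.008,0,.188),hinge=(.017,0,.188),postt=(.085,0,.268)).items(): print(n,np.round(np.array(proj(c,O+S@np.array(p),P))/.64))
T=P@np.linalg.inv(c["mount"])
for n,p in dict(eye=(-.056,0,-.006),fork=(.06,.0,-.006)).items():print(n,np.round(np.array(proj(c,T[:3,:3]@np.array(p)+T[:3,3],P))/.64))
plan_eye([-.008,0,.225],-30)
E
```

```text
[0.40122133 0.18353646 0.24850189] [-1.39115823 -0.62280237 -1.07788208] [-0.06944848  0.00131074  0.28164034]
nose [402. 395.]
gate [403. 397.]
hinge [403. 417.]
postt [403. 562.]
eye [404. 515.]
fork [403. 200.]
tcp [0.4608 0.1688 0.1918]
shift units [-0.333 -0.017  1.064] mm [-25.   -1.3  79.8]
turn units [-0.    -0.001 -0.   ]
```

View pics/w3.png

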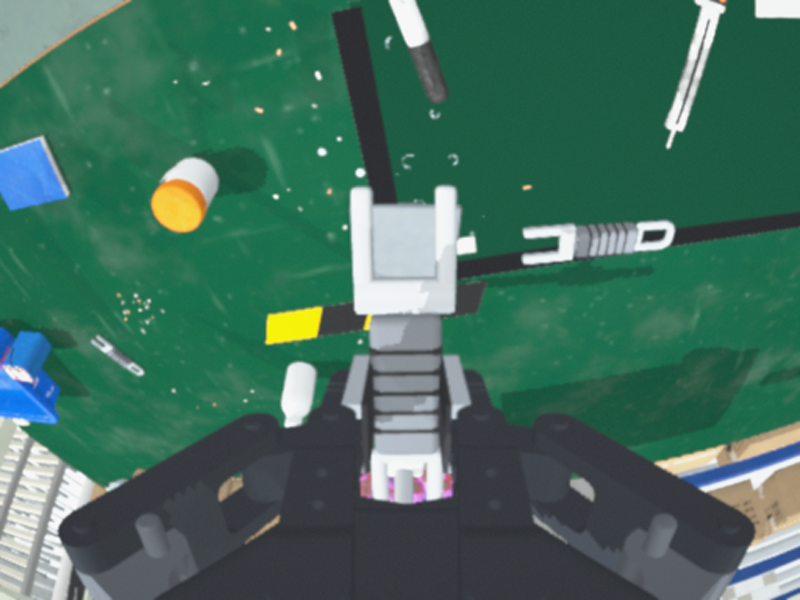

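The wrist view shows the gauge held straight (column 404) with the hook hidden behind the grip. I'll bring the eye above the hook and check with the side and top cameras.

Request:
{"api": "drive_tool", "payload": {"plan": [[0,[-0.05,-0.017,0.15],[0,0,0]],[0,[-0.06,0,0.2],[0,0,0]],[0,[-0.06,0,0.2],[0,0,0]],[0,[-0.06,0,0.2],[0,0,0]],[0,[-0.06,0,0.2],[0,0,0]],[0,[-0.04,0,0.11],[0,0,0]],[0,[0,0,0],[0,0,0]],[0,[0,0,0],[0,0,0]],[0,[0,0,0],[0,0,0]],[0,[0,0,0],[0,0,0]]]}}

```text
time: 8.45
position: [0.4602, 0.1692, 0.1925]
ee_rot: [0.257, 0.107, 0.96, -0.028]
force: [-0.1, 0.3, -0.6]
grip_width: 0.24
grasp_force: 59.0
```

```bash
python3 - <<'E'
from h import *
s=viewer.camera("side");t=viewer.camera("top");st=monitor.read_state();print(st["force"],eye_stand())
H=lambda i,f:cv2.resize(i[:,:,::-1],None,fx=f,fy=f,interpolation=cv2.INTER_CUBIC)
o=np.zeros((600,800,3),np.uint8);o[:600,:480]=H(s["img"][120:195,190:250],8);o[:400,490:790]=H(t["img"][180:230,172:209.__int__()+0 if 0 else 209],8)[:400,:300] if 0 else H(t["img"][180:230,172:209],8)[:400,:300].copy() if H(t["img"][180:230,172:209],8).shape[1]>=300 else 0
cv2.imwrite("pics/s4.png",o)
e=st["position"]+quat(st["ee_rot"])@EYE
f=lambda p,c,ox,oy:np.round((np.array(proj(c,p))-[ox,oy])*8)
for n,p in dict(eye=e,nose=O+S@[-.019,0,.194],gate=O+S@[-.008,0,.188],hinge=O+S@[.017,0,.186]).items():print(n,f(p,s,190,120),f(p,t,172,180)+[490,0])
E
```

```text
File "<stdin>", line 4
    o=np.zeros((600,800,3),np.uint8);o[:600,:480]=H(s["img"][120:195,190:250],8);o[:400,490:790]=H(t["img"][180:230,172:209.__int__()+0 if 0 else 209],8)[:400,:300] if 0 else H(t["img"][180:230,172:209],8)[:400,:300].copy() if H(t["img"][180:230,172:209],8).shape[1]>=300 else 0
                                                                                                                           ^
SyntaxError: invalid decimal literal
```

```bash
cat > look.py <<'E'
from h import *
import sys
s=viewer.camera("side");t=viewer.camera("top");st=monitor.read_state();print(st["force"],eye_stand())
H=lambda i,f:cv2.resize(i[:,:,::-1],None,fx=f,fy=f,interpolation=cv2.INTER_CUBIC)
cv2.imwrite(f"pics/{sys.argv[1]}.png",np.hstack([H(s["img"][120:195,190:240],8),H(t["img"][170:245,165:215],8)]))
e=st["position"]+quat(st["ee_rot"])@EYE
f=lambda p,c,ox,oy:np.round((np.array(proj(c,p))-[ox,oy])*8)
for n,p in dict(eye=e,nose=O+S@[-.019,0,.194],gate=O+S@[-.008,0,.188],hinge=O+S@[.017,0,.186]).items():print(n,f(p,s,190,120),f(p,t,165,170)+[400,0])
E
python3 look.py s4
```

```text
[ 0.08554249  0.30796398 -0.21521326] [-0.00860974  0.00023397  0.22560165]
eye [256. 249.] [582. 371.]
nose [232. 324.] [587. 399.]
gate [261. 339.] [597. 370.]
hinge [326. 343.] [615. 306.]
```

View pics/s4.png

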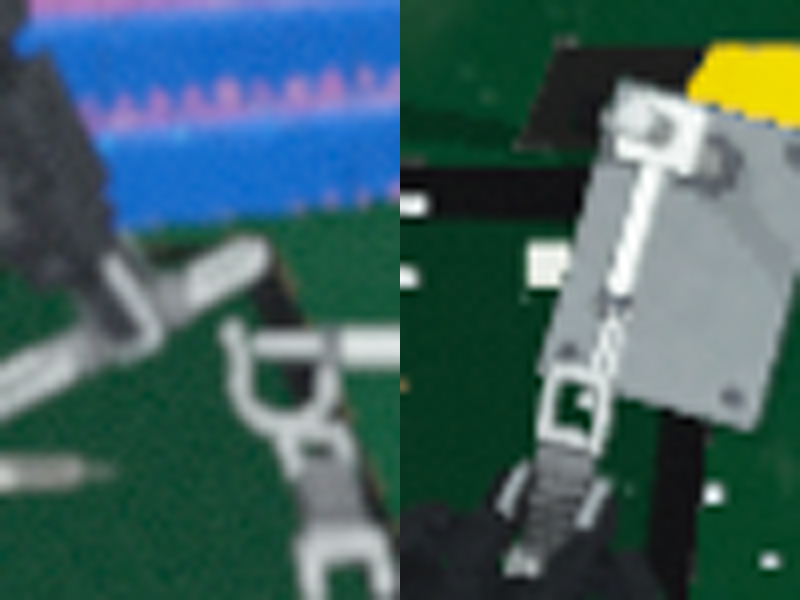

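Side/top views: the nose tip at (233,322) and gate at row 345 agree with predictions, so the hook sits 24 mm low. The nose lies inside the hole's outline at (588,400). I'll descend straight down.

Request:
{"api": "drive_tool", "payload": {"plan": [[0,[0.03,0,0.052],[0,0,0]],[0,[0.03,0,0.052],[0,0,0]],[0,[0.03,0,0.052],[0,0,0]],[0,[0.03,0,0.052],[0,0,0]],[0,[0.03,0,0.052],[0,0,0]],[0,[0.02,0,0.034],[0,0,0]],[0,[0.01,0,0.017],[0,0,0]],[0,[0,0,0],[0,0,0]],[0,[0,0,0],[0,0,0]],[0,[0,0,0],[0,0,0]]]}}

```text
time: 9.55
position: [0.4604, 0.169, 0.1653]
ee_rot: [0.257, 0.107, 0.96, -0.029]
force: [0.3, -0.4, -0.7]
grip_width: 0.239
grasp_force: 59.0
```

```bash
python3 - <<'E'
from h import *
print(eye_stand(), S.T@monitor.read_state()["force"])
E
```

```text
[-8.44622653e-03  1.59456862e-04  1.98483830e-01] [ 0.4039192  -0.36511792 -0.69929827]
```

Request:
{"api": "drive_tool", "payload": {"plan": [[0,[0.01,0,0.017],[0,0,0]],[0,[0.01,0,0.017],[0,0,0]],[0,[0.01,0,0.017],[0,0,0]],[0,[0.01,0,0.017],[0,0,0]],[0,[0.01,0,0.017],[0,0,0]],[0,[0.01,0,0.017],[0,0,0]],[0,[0.01,0,0.017],[0,0,0]],[0,[0,0,0],[0,0,0]],[0,[0,0,0],[0,0,0]],[0,[0,0,0],[0,0,0]]]}}

```text
time: 10.55
position: [0.4603, 0.169, 0.1548]
ee_rot: [0.257, 0.107, 0.96, -0.029]
force: [-0.5, -0.6, 1.0]
grip_width: 0.244
grasp_force: 59.2
```

Request:
{"api": "drive_tool", "payload": {"plan": [[0,[0.01,0,0.017],[0,0,0]],[0,[0.01,0,0.017],[0,0,0]],[0,[0.01,0,0.017],[0,0,0]],[0,[0.01,0,0.017],[0,0,0]],[0,[0,0,0],[0,0,0]],[0,[0,0,0],[0,0,0]],[0,[0,0,0],[0,0,0]],[0,[0,0,0],[0,0,0]],[0,[0,0,0],[0,0,0]],[0,[0,0,0],[0,0,0]]]}}

```text
time: 11.55
position: [0.4601, 0.169, 0.1488]
ee_rot: [0.257, 0.107, 0.96, -0.029]
force: [-1.1, 0.9, 1.1]
grip_width: 0.239
grasp_force: 59.2
```

```bash
python3 - <<'E'
from h import *
print(eye_stand(), S.T@monitor.read_state()["force"])
E
```

```text
[-8.75726226e-03  9.36184276e-05  1.81935351e-01] [-1.22428623  0.61347726  1.0656066 ]
```

Request:
{"api": "drive_tool", "payload": {"plan": [[0,[0.01,0,0.017],[0,0,0]],[0,[0.01,0,0.017],[0,0,0]],[0,[0.01,0,0.017],[0,0,0]],[0,[0.01,0,0.017],[0,0,0]],[0,[0,0,0],[0,0,0]],[0,[0,0,0],[0,0,0]],[0,[0,0,0],[0,0,0]],[0,[0,0,0],[0,0,0]],[0,[0,0,0],[0,0,0]],[0,[0,0,0],[0,0,0]]]}}

```text
time: 12.55
position: [0.4599, 0.169, 0.1427]
ee_rot: [0.257, 0.107, 0.96, -0.029]
force: [-2.4, 1.1, 0.9]
grip_width: 0.239
grasp_force: 59.3
```

Request:
{"api": "drive_tool", "payload": {"plan": [[0,[0.01,0,0.017],[0,0,0]],[0,[0.01,0,0.017],[0,0,0]],[0,[0.01,0,0.017],[0,0,0]],[0,[0,0,0],[0,0,0]],[0,[0,0,0],[0,0,0]],[0,[0,0,0],[0,0,0]],[0,[0,0,0],[0,0,0]],[0,[0,0,0],[0,0,0]],[0,[0,0,0],[0,0,0]],[0,[0,0,0],[0,0,0]]]}}

```text
time: 13.55
position: [0.4595, 0.169, 0.138]
ee_rot: [0.256, 0.107, 0.96, -0.029]
force: [-4.1, 1.3, -1.1]
grip_width: 0.238
grasp_force: 59.3
```

```bash
python3 - <<'E'
from h import *
print(eye_stand(), S.T@monitor.read_state()["force"])
E
```

```text
[-9.22607480e-03 -7.07833097e-05  1.71103108e-01] [-4.23307281  0.35733904 -1.06631047]
```

Request:
{"api": "drive_tool", "payload": {"plan": [[0,[0.01,0,0.017],[0,0,0]],[0,[0.01,0,0.01],[0,0,0]],[0,[0,0,0],[0,0,0]],[0,[0,0,0],[0,0,0]],[0,[0,0,0],[0,0,0]],[0,[0,0,0],[0,0,0]],[0,[0,0,0],[0,0,0]],[0,[0,0,0],[0,0,0]],[0,[0,0,0],[0,0,0]],[0,[0,0,0],[0,0,0]]]}}

```text
time: 14.55
position: [0.4598, 0.1691, 0.136]
ee_rot: [0.257, 0.107, 0.96, -0.029]
force: [-2.9, 1.6, -0.1]
grip_width: 0.241
grasp_force: 59.3
```

```bash
python3 - <<'E'
from h import *
print(eye_stand(), S.T@monitor.read_state()["force"])
E
python3 look.py s5
```

```text
[-9.03312220e-03  1.37191747e-04  1.69183446e-01] [-3.15173958  0.95515059 -0.08526089]
[-2.8066355   1.05568327  0.20939448] [-9.05201948e-03  1.11177422e-04  1.69141460e-01]
eye [259. 382.] [603. 373.]
nose [232. 324.] [587. 399.]
gate [261. 339.] [597. 370.]
hinge [326. 343.] [615. 306.]
```

View pics/s5.png

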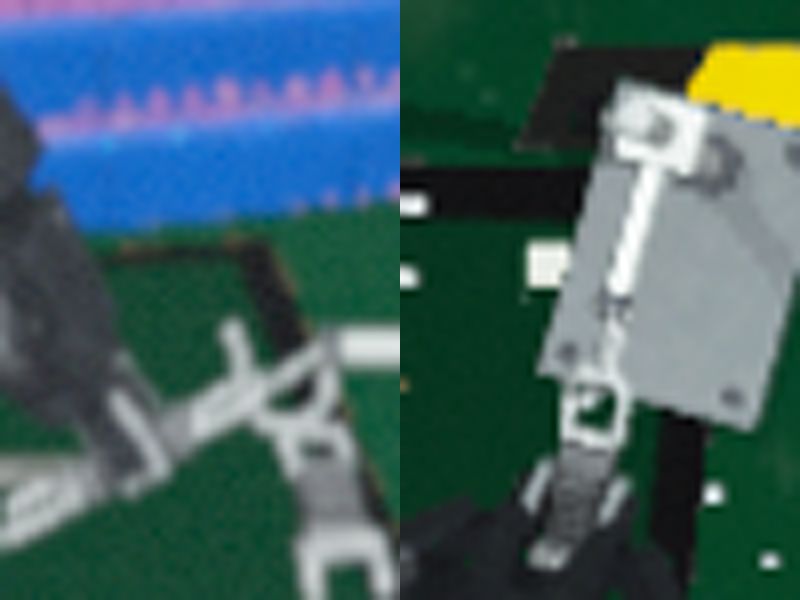

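Side view: the gate is pushed down about 40° with the eye end at (265,385) still under its tip, and the nose is inside the hole. I'll ease 1.5 mm towards the nose and a little lower.

Request:
{"api": "drive_tool", "payload": {"plan": [[0,[0.017,0,-0.01],[0,0,0]],[0,[0.01,0,0.017],[0,0,0]],[0,[0,0,0],[0,0,0]],[0,[0,0,0],[0,0,0]],[0,[0,0,0],[0,0,0]],[0,[0,0,0],[0,0,0]],[0,[0,0,0],[0,0,0]],[0,[0,0,0],[0,0,0]],[0,[0,0,0],[0,0,0]],[0,[0,0,0],[0,0,0]]]}}

```text
time: 15.65
position: [0.4584, 0.1694, 0.1345]
ee_rot: [0.257, 0.107, 0.96, -0.029]
force: [-0.6, 0.4, 0.1]
grip_width: 0.24
grasp_force: 59.0
```

```bash
python3 - <<'E'
from h import *
print(eye_stand(), S.T@monitor.read_state()["force"])
E
```

```text
[-1.05313458e-02  9.98989159e-05  1.67686967e-01] [-0.72981134  0.28226119  0.14038211]
```

```bash
python3 look.py s6
```

```text
[ 0.57013861  0.41335551 -0.94379483] [-1.05522434e-02  1.05475273e-04  1.67665835e-01]
eye [256. 386.] [602. 377.]
nose [232. 324.] [587. 399.]
gate [261. 339.] [597. 370.]
hinge [326. 343.] [615. 306.]
```

View pics/s6.png

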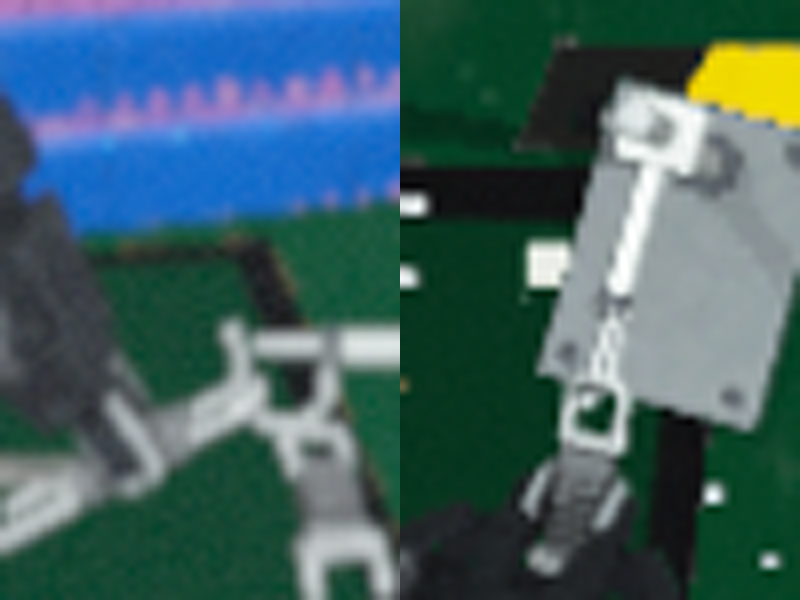

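Side view: the gate is level again (row 343), with the eye end at (255,385) inside the loop under it. I'll centre the bar in the loop, then rotate the gauge about it towards vertical.

Request:
{"api": "drive_tool", "payload": {"plan": [[0,[-0.035,0,0.02],[0,0,0]],[0,[-0.035,0,0.02],[0,0,0]],[0,[-0.034,0,0.02],[0,0,0]],[0,[0,0,0],[0,0,0]],[0,[0,0,0],[0,0,0]],[0,[-0.011,0,0.07],[0,-0.06,0]],[0,[-0.011,0,0.07],[0,-0.06,0]],[0,[-0.011,0,0.07],[0,-0.06,0]],[0,[0,0,0],[0,0,0]],[0,[0,0,0],[0,0,0]]]}}

```text
time: 16.75
position: [0.4758, 0.1623, 0.1319]
ee_rot: [0.344, 0.107, 0.931, -0.047]
force: [1.4, 0.1, -0.9]
grip_width: 0.239
grasp_force: 59.0
```

```bash
python3 - <<'E'
from h import *
s=monitor.read_state();print(eye_stand(), S.T@s["force"],s["q"])
E
```

```text
[ 0.00107556 -0.00294778  0.17289609] [ 1.33336678  0.37240663 -0.93040223] [ 0.25835787  0.22256364  2.11514485 -1.12665647  0.35866526 -0.09079616]
```

```bash
python3 - <<'E'
from h import *
s=monitor.read_state();M=quat(s["ee_rot"])
plan(O+S@np.array([0,0,.161])-M@EYE)
print(np.degrees(np.arcsin(-M[2,0])), "sx in tool",M.T@S[:,0])
E
```

```text
shift units [0.114 0.041 0.11 ] mm [8.6 3.1 8.3]
40.66999780669622 sx in tool [-0.75847488  0.01265596  0.65157938]
```

Request:
{"api": "drive_tool", "payload": {"plan": [[0,[0.02,0.015,0.02],[0,0,0]],[0,[0.02,0.015,0.02],[0,0,0]],[0,[0.02,0,0.02],[0,0,0]],[0,[0,0,0],[0,0,0]],[0,[0,0,0],[0,0,0]],[0,[0,0,0],[0,0,0]],[0,[0,0,0],[0,0,0]],[0,[0,0,0],[0,0,0]],[0,[0,0,0],[0,0,0]],[0,[0,0,0],[0,0,0]]], "newtons": 40}}

```text
time: 17.75
position: [0.476, 0.1644, 0.1256]
ee_rot: [0.345, 0.108, 0.931, -0.047]
force: [-0.7, 0.6, -1.0]
grip_width: 0.242
grasp_force: 59.0
```

```bash
python3 - <<'E'
from h import *
s=monitor.read_state();M=quat(s["ee_rot"])
print(eye_stand(),S.T@s["force"],s["q"][3])
plan(O+S@np.array([0,0,.16])-M@EYE)
E
```

```text
[ 0.00075245 -0.00088464  0.16666375] [-0.83916128  0.40077865 -0.95155316] -1.1792528254947388
shift units [0.066 0.013 0.061] mm [4.9 1.  4.5]
```

Request:
{"api": "drive_tool", "payload": {"plan": [[0,[0.02,0.013,0.02],[0,0,0]],[0,[0.02,0,0.02],[0,0,0]],[0,[0.01,0,0.01],[0,0,0]],[0,[0,0,0],[0,0,0]],[0,[0,0,0],[0,0,0]],[0,[0,0,0],[0,0,0]],[0,[0,0,0],[0,0,0]],[0,[0,0,0],[0,0,0]],[0,[0,0,0],[0,0,0]],[0,[0,0,0],[0,0,0]]]}}

```text
time: 18.75
position: [0.4758, 0.1654, 0.1203]
ee_rot: [0.345, 0.108, 0.931, -0.047]
force: [0.4, -0.3, -0.9]
grip_width: 0.236
grasp_force: 59.0
```

Request:
{"api": "drive_tool", "payload": {"plan": [[0.35,[0,0,0],[0,0,0]],[0.5,[0,0,0],[0,0,0]],[0.6,[0,0,0],[0,0,0]],[0.7,[0,0,0],[0,0,0]],[0.7,[0,0,0],[0,0,0]],[0.7,[0,0,0],[0,0,0]],[0.7,[0,0,0],[0,0,0]],[0.7,[0,0,0],[0,0,0]],[0.7,[0,0,0],[0,0,0]],[0.7,[0,0,0],[0,0,0]]]}}

```text
time: 19.75
position: [0.4758, 0.1654, 0.1202]
ee_rot: [0.345, 0.108, 0.931, -0.047]
force: [0.2, 0.1, 0.3]
grip_width: 0.698
grasp_force: 0.0
```

Request:
{"api": "drive_tool", "payload": {"plan": [[0.7,[0,0,-0.1],[0,0,0]],[0.7,[0,0,-0.2],[0,0,0]],[0.7,[0,0,-0.3],[0,0,0]],[0.7,[0,0,-0.3],[0,0,0]],[0.7,[0,0,-0.3],[0,0,0]],[0.7,[0,0,-0.3],[0,0,0]],[0.7,[0,0,0],[0,0,0]],[0.7,[0,0,0],[0,0,0]],[0.7,[0,0,0],[0,0,0]],[0.7,[0,0,0],[0,0,0]]]}}

```text
time: 20.75
position: [0.4048, 0.1832, 0.2045]
ee_rot: [0.345, 0.108, 0.931, -0.047]
force: [0.2, -0.1, 0.8]
grip_width: 0.7
grasp_force: 0.0
```

```bash
python3 look.py s7; python3 - <<'E'
from h import *
a=viewer.camera("side")["img"].astype(int)
for _ in range(6): b=viewer.camera("side")["img"].astype(int)
print("moving px",(abs(a-b).max(2)>40)[130:230,190:290].sum())
E
```

```text
[-0.32598103 -0.03926912  0.4053928 ] [-0.07287577  0.0018567   0.24586178]
eye [ 83. 197.] [524. 544.]
nose [232. 324.] [587. 399.]
gate [261. 339.] [597. 370.]
hinge [326. 343.] [615. 306.]
moving px 265
```

View pics/s7.png

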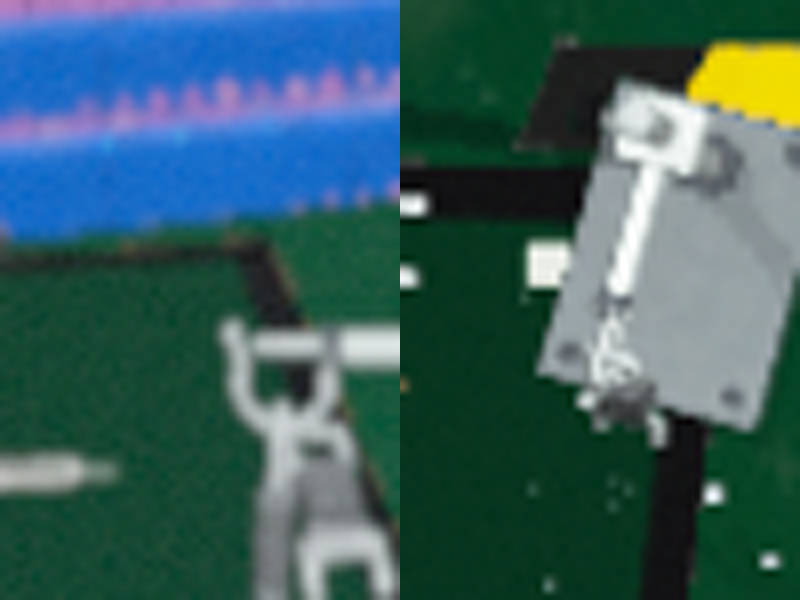

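The side view shows the gauge hanging in the hook with the gate shut, still swinging a little. I'll let it settle.

Request:
{"api": "drive_tool", "payload": {"plan": [[0.7,[0,0,0],[0,0,0]],[0.7,[0,0,0],[0,0,0]],[0.7,[0,0,0],[0,0,0]],[0.7,[0,0,0],[0,0,0]],[0.7,[0,0,0],[0,0,0]],[0.7,[0,0,0],[0,0,0]],[0.7,[0,0,0],[0,0,0]],[0.7,[0,0,0],[0,0,0]],[0.7,[0,0,0],[0,0,0]],[0.7,[0,0,0],[0,0,0]]]}}

```text
time: 22.2
position: [0.4046, 0.1835, 0.2054]
ee_rot: [0.345, 0.108, 0.931, -0.047]
force: [0.0, 0.2, 0.5]
grip_width: 0.701
grasp_force: 0.0
```

Request:
{"api": "drive_tool", "payload": {"plan": [[0.7,[0,0,0],[0,0,0]],[0.7,[0,0,0],[0,0,0]],[0.7,[0,0,0],[0,0,0]],[0.7,[0,0,0],[0,0,0]],[0.7,[0,0,0],[0,0,0]],[0.7,[0,0,0],[0,0,0]],[0.7,[0,0,0],[0,0,0]],[0.7,[0,0,0],[0,0,0]],[0.7,[0,0,0],[0,0,0]],[0.7,[0,0,0],[0,0,0]]]}}

```text
time: 23.2
position: [0.4046, 0.1835, 0.2054]
ee_rot: [0.345, 0.108, 0.931, -0.047]
force: [-0.4, -0.3, 0.4]
grip_width: 0.698
grasp_force: 0.0
```

Request:
{"api": "drive_tool", "payload": {"plan": [[0.7,[0,0,0],[0,0,0]],[0.7,[0,0,0],[0,0,0]],[0.7,[0,0,0],[0,0,0]],[0.7,[0,0,0],[0,0,0]],[0.7,[0,0,0],[0,0,0]],[0.7,[0,0,0],[0,0,0]],[0.7,[0,0,0],[0,0,0]],[0.7,[0,0,0],[0,0,0]],[0.7,[0,0,0],[0,0,0]],[0.7,[0,0,0],[0,0,0]]]}}

```text
time: 24.2
position: [0.4046, 0.1835, 0.2055]
ee_rot: [0.345, 0.108, 0.931, -0.047]
force: [-0.0, 0.1, -1.2]
grip_width: 0.7
grasp_force: 0.0
```

Request:
{"api": "drive_tool", "payload": {"plan": [[0.7,[0,0,0],[0,0,0]],[0.7,[0,0,0],[0,0,0]],[0.7,[0,0,0],[0,0,0]],[0.7,[0,0,0],[0,0,0]],[0.7,[0,0,0],[0,0,0]],[0.7,[0,0,0],[0,0,0]],[0.7,[0,0,0],[0,0,0]],[0.7,[0,0,0],[0,0,0]],[0.7,[0,0,0],[0,0,0]],[0.7,[0,0,0],[0,0,0]]]}}

```text
time: 25.2
position: [0.4046, 0.1835, 0.2054]
ee_rot: [0.345, 0.108, 0.931, -0.047]
force: [-0.1, 0.6, -0.2]
grip_width: 0.698
grasp_force: 0.0
```

```bash
cat > mv.py <<'E'
from h import *
I=[viewer.camera("side")["img"].astype(int) for _ in range(10)]
print("moving px",[int((abs(I[0]-b).max(2)>40)[130:230,190:290].sum()) for b in I], monitor.read_state()["time"])
cv2.imwrite("pics/s8.png",cv2.resize(I[-1][130:230,190:290,::-1].astype(np.uint8),(600,600),interpolation=cv2.INTER_CUBIC))
E
python3 mv.py
```

```text
moving px [0, 4, 62, 122, 141, 156, 149, 140, 116, 59] 25.7
```

Request:
{"api": "drive_tool", "payload": {"plan": [[0.7,[0,0,0],[0,0,0]],[0.7,[0,0,0],[0,0,0]],[0.7,[0,0,0],[0,0,0]],[0.7,[0,0,0],[0,0,0]],[0.7,[0,0,0],[0,0,0]],[0.7,[0,0,0],[0,0,0]],[0.7,[0,0,0],[0,0,0]],[0.7,[0,0,0],[0,0,0]],[0.7,[0,0,0],[0,0,0]],[0.7,[0,0,0],[0,0,0]]]}}

```text
time: 26.7
position: [0.4046, 0.1835, 0.2054]
ee_rot: [0.345, 0.107, 0.931, -0.047]
force: [-0.1, -0.3, -0.0]
grip_width: 0.696
grasp_force: 0.0
```

Request:
{"api": "drive_tool", "payload": {"plan": [[0.7,[0,0,0],[0,0,0]],[0.7,[0,0,0],[0,0,0]],[0.7,[0,0,0],[0,0,0]],[0.7,[0,0,0],[0,0,0]],[0.7,[0,0,0],[0,0,0]],[0.7,[0,0,0],[0,0,0]],[0.7,[0,0,0],[0,0,0]],[0.7,[0,0,0],[0,0,0]],[0.7,[0,0,0],[0,0,0]],[0.7,[0,0,0],[0,0,0]]]}}

```text
time: 27.7
position: [0.4046, 0.1835, 0.2054]
ee_rot: [0.345, 0.108, 0.931, -0.047]
force: [0.1, -0.7, 0.8]
grip_width: 0.701
grasp_force: 0.0
```

Request:
{"api": "drive_tool", "payload": {"plan": [[0.7,[0,0,0],[0,0,0]],[0.7,[0,0,0],[0,0,0]],[0.7,[0,0,0],[0,0,0]],[0.7,[0,0,0],[0,0,0]],[0.7,[0,0,0],[0,0,0]],[0.7,[0,0,0],[0,0,0]],[0.7,[0,0,0],[0,0,0]],[0.7,[0,0,0],[0,0,0]],[0.7,[0,0,0],[0,0,0]],[0.7,[0,0,0],[0,0,0]]]}}

```text
time: 28.7
position: [0.4046, 0.1835, 0.2054]
ee_rot: [0.345, 0.108, 0.931, -0.047]
force: [0.1, 0.6, 0.2]
grip_width: 0.701
grasp_force: 0.0
```

Request:
{"api": "drive_tool", "payload": {"plan": [[0.7,[0,0,0],[0,0,0]],[0.7,[0,0,0],[0,0,0]],[0.7,[0,0,0],[0,0,0]],[0.7,[0,0,0],[0,0,0]],[0.7,[0,0,0],[0,0,0]],[0.7,[0,0,0],[0,0,0]],[0.7,[0,0,0],[0,0,0]],[0.7,[0,0,0],[0,0,0]],[0.7,[0,0,0],[0,0,0]],[0.7,[0,0,0],[0,0,0]]]}}

```text
time: 29.7
position: [0.4046, 0.1835, 0.2054]
ee_rot: [0.345, 0.108, 0.931, -0.047]
force: [-0.1, -0.7, -0.8]
grip_width: 0.699
grasp_force: 0.0
```

Request:
{"api": "drive_tool", "payload": {"plan": [[0.7,[0,0,0],[0,0,0]],[0.7,[0,0,0],[0,0,0]],[0.7,[0,0,0],[0,0,0]],[0.7,[0,0,0],[0,0,0]],[0.7,[0,0,0],[0,0,0]],[0.7,[0,0,0],[0,0,0]],[0.7,[0,0,0],[0,0,0]],[0.7,[0,0,0],[0,0,0]],[0.7,[0,0,0],[0,0,0]],[0.7,[0,0,0],[0,0,0]]]}}

```text
time: 30.7
position: [0.4046, 0.1835, 0.2054]
ee_rot: [0.345, 0.108, 0.931, -0.047]
force: [-0.0, 0.7, 0.3]
grip_width: 0.7
grasp_force: 0.0
```

Request:
{"api": "drive_tool", "payload": {"plan": [[0.7,[0,0,0],[0,0,0]],[0.7,[0,0,0],[0,0,0]],[0.7,[0,0,0],[0,0,0]],[0.7,[0,0,0],[0,0,0]],[0.7,[0,0,0],[0,0,0]],[0.7,[0,0,0],[0,0,0]],[0.7,[0,0,0],[0,0,0]],[0.7,[0,0,0],[0,0,0]],[0.7,[0,0,0],[0,0,0]],[0.7,[0,0,0],[0,0,0]]]}}

```text
time: 31.7
position: [0.4046, 0.1835, 0.2054]
ee_rot: [0.345, 0.108, 0.931, -0.047]
force: [-0.4, 0.3, 0.8]
grip_width: 0.698
grasp_force: 0.0
```

Request:
{"api": "drive_tool", "payload": {"plan": [[0.7,[0,0,0],[0,0,0]],[0.7,[0,0,0],[0,0,0]],[0.7,[0,0,0],[0,0,0]],[0.7,[0,0,0],[0,0,0]],[0.7,[0,0,0],[0,0,0]],[0.7,[0,0,0],[0,0,0]],[0.7,[0,0,0],[0,0,0]],[0.7,[0,0,0],[0,0,0]],[0.7,[0,0,0],[0,0,0]],[0.7,[0,0,0],[0,0,0]]]}}

```text
time: 32.7
position: [0.4046, 0.1835, 0.2054]
ee_rot: [0.345, 0.108, 0.931, -0.047]
force: [-0.1, 0.5, 1.0]
grip_width: 0.695
grasp_force: 0.0
```

Request:
{"api": "drive_tool", "payload": {"plan": [[0.7,[0,0,0],[0,0,0]],[0.7,[0,0,0],[0,0,0]],[0.7,[0,0,0],[0,0,0]],[0.7,[0,0,0],[0,0,0]],[0.7,[0,0,0],[0,0,0]],[0.7,[0,0,0],[0,0,0]],[0.7,[0,0,0],[0,0,0]],[0.7,[0,0,0],[0,0,0]],[0.7,[0,0,0],[0,0,0]],[0.7,[0,0,0],[0,0,0]]]}}

```text
time: 33.7
position: [0.4046, 0.1835, 0.2055]
ee_rot: [0.345, 0.108, 0.931, -0.047]
force: [-0.2, -0.1, 0.2]
grip_width: 0.701
grasp_force: 0.0
```

```bash
python3 mv.py
```

```text
moving px [0, 0, 0, 0, 0, 0, 0, 0, 0, 0] 34.2
```

View pics/s8.png

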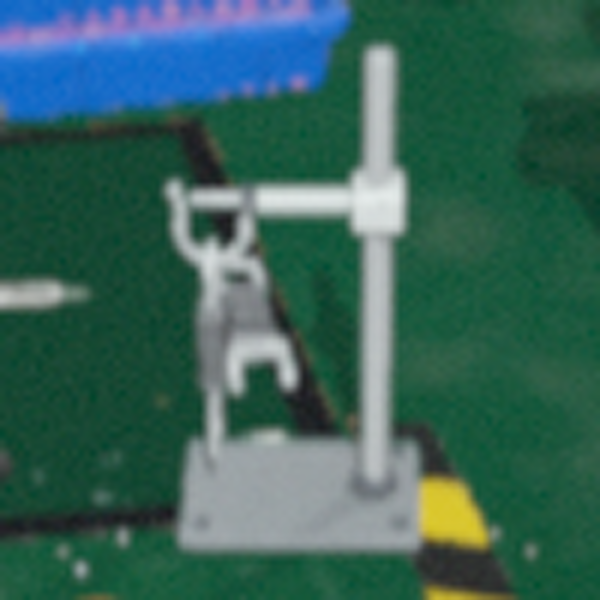

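The gauge hangs upright and still at (212,340) in the crop, with its eye in the bowl and the gate level. I'm handing the job in.

```bash
python3 -c "
from rig import order
print(order.finish_job())"
```

```text
the job is handed in; nothing more can be done
None
```

The 122 mm fork gauge hangs still by its eye in the snap hook with the gate shut behind it; the job is handed in, but no verdict came back.

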